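# Load a spice jar into the spring-pusher lane of a tea stall

### The arm

A 6-joint arm with a two-finger parallel gripper is mounted at the origin on the work surface. World frame = base frame: x ahead of the robot, y to its left, z up, the work surface at z = 0. Lengths are in m, angles in rad, forces in N, time in s.
With the tool pointing down it reaches from about 0.3 to 0.875 m from the base axis. Payload 6.4 kg.
Tool frame: the origin (TCP) lies midway between the tips of the shut fingers; the grasp point (between the pads) lies ctrl.grip_depth behind it (ctrl.grip_depth is the distance from the TCP to the grasp point, in m); x points along the fingers, y is the direction in which the jaws open and shut, and the axes are right-handed (so a half turn about x gives the same grasp; the last joint's range is limited). The gripper opens to 85 mm and grips with 20 to 120 N. Pads are 22 mm wide; open, the fingers measure 114 mm over their backs; the gripper's body (76 mm by 85 mm) begins 54 mm behind the grasp point. The pads swing forward as they close: fully open they stand 13 mm farther back than shut.
Start: joints at [1.106, 0.181, 1.607, -0, 1.354, -0.206], TCP at [0.147, 0.556, 0.231] pointing down, gripper open.
Joint ranges: [-2.99, 2.99], [-0.89, 2.07], [0.3, 2.58], [-1.14, 4.28], [0, 2.63], [-3.12, 3.12]. Speed limits (rad/s): [2.57, 2.57, 3.01, 3.14, 3.14, 3.14].

### API

Orientations are given as a unit quaternion [w, x, y, z].
In Python, from bench import ctrl gives the robot as it stands.
- The arm moves only by the tool carry_out, never from a script. Its argument "motion" is one flat list of numbers, 7 for each row, row after row: the turn, a rotation vector about the tool's x, y, z in degrees, then the shift along the tool's x, y, z in m, then the gripper's target within -1 to 1 (shut at 1, half-way at 0, fully open at -1). A call has 1 to 10 rows; each row shifts and turns the pose as measured when the row begins, along the tool's axes as they then stand; what a row does not reach is not made up. A row lasts 1/10 s, in which the tool goes at most 50 mm and 8.59 degrees, less where a joint would pass 70% of its speed; a pose out of reach is approached as far as the arm can. A call with a gripper value outside its range is refused whole. The fingers move at their own pace and stop on an object; the grip force is fixed at half the most. Time passes only in rows, so rows that do not move let the fingers close. It gives the time, the measured TCP pose, the force and the opening at its end, in the units of the state.
- ctrl.get_obs(): the state, without advancing time (a new reading comes with each control period).
- ctrl.camera(name): name is "scene" or "top"; returns the picture (420x560x3 uint8, blue, green, red); there is no depth.
- ctrl.camera_params(name): a dict with "mtx" (3x3 intrinsics, pixels), "pose" (4x4, takes a point from camera to world coordinates). Camera axes: x right, y down, z forward; pixel columns grow to the right and rows downward; lengths in m; the calibration is good to about 2 mm. A picture is of the moment at which its call begins. camera_params takes no time and is no camera call.
- ctrl.hand_in(): hands the job in, once; it reports no verdict.
Trained networks look in the newest picture that a camera, given by its name, has taken for a name from the list of things; names that differ only in an ending like _2 or _b are one class to them, and where a whole thing is asked for, a point or a joint stands for the part that bears it (a point fixed in the world has none). Each returns a list of dicts, best first, with "conf" (0 to 1); they miss things now and then, are a little off and sometimes report something else, mostly with a low value. They report only what shows in the picture. A call takes as long as a camera call. They do not tell look-alikes from the thing itself.
- ctrl.boxes_of(camera, thing): "point" ([x, y, z] in m, in the coordinates of the camera as it stood for that picture, good to about 4 mm: the middle of the surface that is visible of it).
- ctrl.trace(camera, thing): "pixels" (420x560 bool, what is visible of it).
- ctrl.landmark_of(camera, thing): "point" ([x, y, z] in m, in the coordinates of the camera as it stood for that picture, good to about 4 mm: a listed point, or the origin of a listed thing).
The state is a dict: "time_s": time; "q": joint angles; "dq": joint speeds; "joint_efforts": joint torques, N m; "eef_pos": TCP position; "eef_rot": TCP orientation; "wrist_force": force on the tool from outside, world axes, zero at the start; "torque": the same for the moment, N m; "opening": opening from 0.0 (shut) to 1.0 (fully open).
Only numpy, scipy, OpenCV 4.12 (cv2) and the standard library are available. Lean on these libraries where they do the work, as an engineer would, in place of code of your own. Each camera call takes 0.05 s, during which the arm holds its last target. There are 200 camera calls.

### The job

Load the full-height spice jar into the spring lane: press the sprung plate back with the jar, lower the jar into the gap between the plate and the low fence, set it down on the lane floor and only then let go, so that it stands upright, held by the plate against the fence. Leave the half-height jar of the same width where it stands.

Things in the scene. Friction and masses are not known exactly. Their poses are not given: they have to be found in the camera images.
- jar_center (a point): The jar to load: straight round spice jar with a dark brown body, a pale paper label and a yellow screw lid, 56 mm across all the way up, 90 mm tall, about 0.25 kg, standing loose on the table. The point is at its centre, half-way up (45 mm above its base).
- low_jar_center (a point): Bystander: a jar of the same make and width (56 mm) but only 50 mm tall. The point is at its centre, 25 mm above its base. It stays where it is.
- seat (a point): Place for the jar in the spring lane, an open metal channel fixed to the table: the point on its floor (8 mm above the table) where the loaded jar's axis stands. z up, y along the lane, the way the plate is pressed back, x across. A low fence (15 mm above the floor, 6 mm thick) closes the -y end, its inner face 28 mm to -y. Side walls 15 mm high, inner faces 38 mm either side in x.
- pusher (a joint): Travel of the upright sprung steel plate (60 mm wide, 8 thick, top 70 mm above the lane floor) along +y, m. 0 at rest: its front face is 4 mm to -y of the seat point, a 24 mm gap to the fence. 0.032 with the jar in place, 0.070 fully back. Needs about 4 N at 0, 6 N at 0.032, 9 N at 0.070; springs back when let go. Behind it, 81 mm to +y of the seat, a grey housing 62 mm high.
Mind the look-alikes: they are no part of the job. What is shaped like the part that bears jar_center but blue, red or turquoise is not meant.

How it is judged:
By the outcome, as a careful person would: the job done as asked, in the order asked, and still so for the second after the job is handed in, with the robot touching nothing.
It also fails if it takes over 35 s, if anything falls off the work surface, if the arm or the gripper's body presses on something with over 40 N, if the wrist force passes 120 N, or if a joint passes its speed limit or range.

## Working session

There is one attempt and no reset: what is moved stays moved. The work goes in short steps, Python scripts to look and compute and a tool call to move; the robot and the scene stay as the last step left them, time stands still between calls to the robot, and variables do not carry over. Pictures are saved under pics/ and viewed, about 8 in all and at most 12, crops included, and the job is handed in when it is done.

Besides the shell and the picture viewer there is one more tool, called after ">>>" as name(argument=value, ...), one argument or row to a line, values as JSON. carry_out: Moves the arm, as the interface text tells. Its arguments: {"type":"object","properties":{"motion":{"type":"array"}},"required":["motion"]}

```bash
mkdir -p pics; cat > h.py <<'E'
from bench import ctrl
import numpy as np, cv2
def world(cam,p):
    T=np.array(ctrl.camera_params(cam)["pose"]); return (T@np.r_[p,1])[:3]
def proj(cam,P):
    d=ctrl.camera_params(cam);T=np.linalg.inv(np.array(d["pose"]));c=(T@np.r_[P,1])[:3];u=np.array(d["mtx"])@c;return u[:2]/u[2]
E
python3 - <<'E'
from h import *
ims=[ctrl.camera(c) for c in("scene","top")]
cv2.imwrite("pics/a.png",cv2.resize(np.vstack(ims),None,fx=.714,fy=.714)); cv2.imwrite("pics/top.png",ims[1]);cv2.imwrite("pics/scene.png",ims[0])
for c in("scene","top"):
  for n in("jar_center","low_jar_center","seat"):
    for d in ctrl.landmark_of(c,n): print(c,n,round(d["conf"],2),world(c,d["point"]).round(4),proj(c,world(c,d["point"])).round())
  for d in ctrl.boxes_of(c,"pusher"): print(c,"pusher",round(d["conf"],2),world(c,d["point"]).round(4))
o=ctrl.get_obs();print(o, ctrl.grip_depth); print([np.array(ctrl.camera_params(c)["pose"]).round(3).tolist() for c in("scene","top")])
E
```

```text
scene jar_center 0.92 [ 0.3603 -0.0903  0.0472] [295. 169.]
scene jar_center 0.88 [ 0.344  -0.2717  0.0497] [188. 159.]
scene jar_center 0.68 [ 0.3193 -0.1736  0.045 ] [247. 152.]
scene jar_center 0.65 [ 0.4306 -0.1881  0.0434] [233. 203.]
scene jar_center 0.6 [ 0.4142 -0.3361  0.0418] [142. 193.]
scene low_jar_center 0.62 [ 0.5248 -0.3115  0.0239] [146. 258.]
scene seat 0.85 [0.5655 0.1254 0.0059] [441. 295.]
scene pusher 0.65 [0.5715 0.1279 0.0486]
top jar_center 0.93 [ 0.4312 -0.1837  0.0456] [349. 237.]
top jar_center 0.93 [ 0.3568 -0.0868  0.0413] [287. 287.]
top jar_center 0.91 [ 0.4146 -0.3303  0.0389] [443. 246.]
top jar_center 0.71 [ 0.3439 -0.2673  0.0441] [406. 293.]
top jar_center 0.65 [ 0.3193 -0.1721  0.0502] [344. 311.]
top low_jar_center 0.66 [ 0.5216 -0.3068  0.0261] [422. 179.]
top seat 0.93 [0.5636 0.1228 0.0073] [159. 161.]
top pusher 0.91 [0.5696 0.1228 0.051 ]
{'time_s': 0.5, 'q': array([ 1.10570274e+00,  1.80846440e-01,  1.60700969e+00,  1.81532742e-05,
        1.35380482e+00, -2.06263054e-01]), 'dq': array([-2.27134195e-07, -3.22854084e-04, -1.04182785e-03, -3.56558989e-05,
        1.75286383e-03, -1.09761939e-03]), 'joint_efforts': array([-1.03988990e-03, -4.44444537e+01, -3.51365590e+01, -3.58854131e-04,
        1.94383429e-03, -6.86095191e-06]), 'eef_pos': array([0.14713066, 0.55586275, 0.23125763]), 'eef_rot': array([ 0.70117957,  0.09123582,  0.70120731, -0.09127729]), 'wrist_force': array([ 0.30099074,  0.20726335, -0.26455271]), 'torque': array([-0.00282146,  0.04738321,  0.00657056]), 'opening': 0.9990723725929391} 0.0187
[[[-0.035, 0.783, -0.622, 0.921], [0.999, 0.021, -0.03, -0.09], [-0.011, -0.622, -0.783, 0.653], [0.0, 0.0, 0.0, 1.0]], [[-0.018, -0.993, 0.114, 0.409], [-1.0, 0.018, -0.0, -0.088], [-0.002, -0.114, -0.993, 0.694], [0.0, 0.0, 0.0, 1.0]]]
```

View pics/a.png

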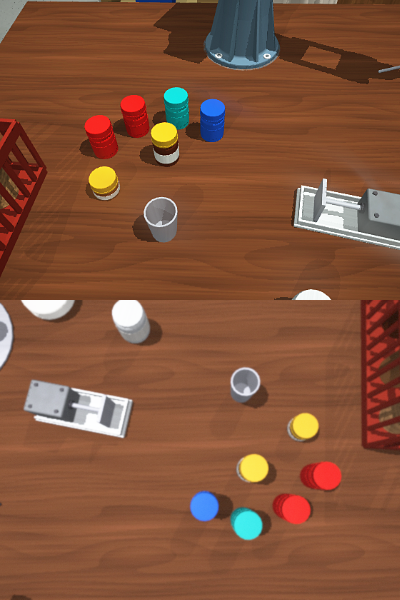

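The picture shows jar-shaped items in scene pixels: red (188,159) and (142,193), turquoise (247,152), blue (295,169), and brown with a yellow lid (233,203). The half-height jar is at (146,258). The brown one with the yellow lid fits the description. I'll confirm it and look at the lane in one crop.

```bash
python3 - <<'E'
from h import *
s=cv2.imread("pics/scene.png");t=cv2.imread("pics/top.png")
a=cv2.resize(s[150:300,120:320],(400,300),interpolation=cv2.INTER_CUBIC)
b=cv2.resize(s[230:350,400:560],(400,300),interpolation=cv2.INTER_CUBIC)
c=cv2.resize(t[90:210,20:220],(800,480),interpolation=cv2.INTER_CUBIC)[100:400]
cv2.imwrite("pics/b.png",np.vstack([np.hstack([a,b]),c]))
E
```

```text
(no output)
```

View pics/b.png

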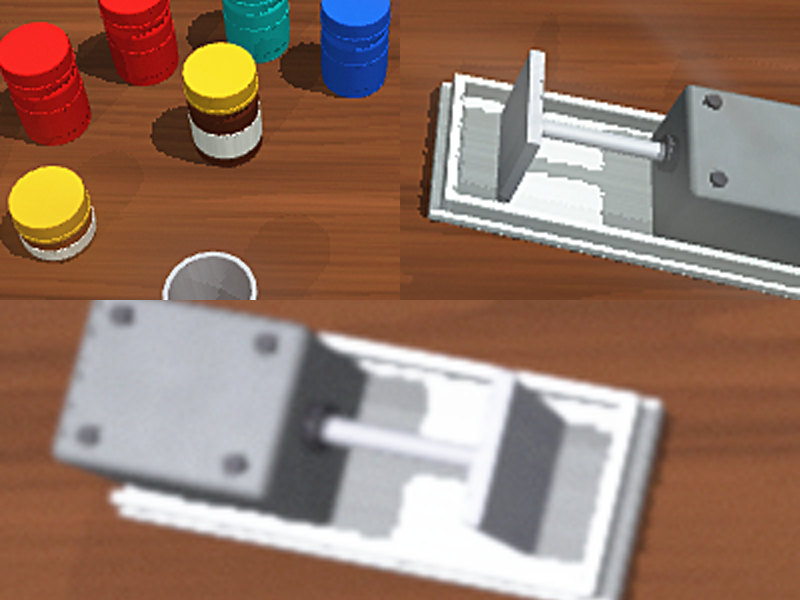

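```bash
cat >> h.py <<'E'
def unproj(cam,uv,z):
    d=ctrl.camera_params(cam);T=np.array(d["pose"]);r=T[:3,:3]@np.linalg.inv(d["mtx"])@np.r_[uv,1];o=T[:3,3];return o+r*(z-o[2])/r[2]
def lane(seat,th):  # lane y = (-sin th, cos th)
    R=np.array([[np.cos(th),-np.sin(th),0],[np.sin(th),np.cos(th),0],[0,0,1]]);return lambda p:np.array([seat[0],seat[1],.008])+R@np.array(p)
E
python3 - <<'E'
from h import *
for c,ps in dict(top=[(100,123.75),(180,138.75),(185,140)],scene=[(422,260),(506,273.5),(412.8,316),(555,347.5)]).items():
  for p in ps: print(c,p,unproj(c,p,.023).round(4))
a=unproj("top",(100,123.75),.023);b=unproj("top",(180,138.75),.023);d=(a-b);th=np.arctan2(-d[0],d[1]);print("th",np.degrees(th))
out=[]
for cam,(x0,y0,w,h,s) in dict(scene=(400,240,160,120,5),top=(60,100,140,105,5.7)).items():
  im=cv2.imread(f"pics/{cam}.png")[y0:y0+h,x0:x0+w];im=cv2.resize(im,None,fx=s,fy=s,interpolation=cv2.INTER_CUBIC)
  L=lane((.5645,.124),th)
  pl=[[(-.038,-.028,.015),(.038,-.028,.015),(.038,.081,.015),(-.038,.081,.015)],[(-.03,-.004,.07),(.03,-.004,.07),(.03,.004,.07),(-.03,.004,.07)],[(-.038,-.028,0),(.038,-.028,0)]]
  for q in pl: cv2.polylines(im,[np.array([(proj(cam,L(p))-[x0,y0]+.5)*s for p in q]).astype(int)],True,(0,0,255),1)
  out.append(im[:598,:798])
cv2.imwrite("pics/c.png",cv2.resize(np.vstack([cv2.resize(o,(560,420)) for o in out]),(560,600) if 0 else None,fx=.71,fy=.71))
E
```

```text
top (100, 123.75) [0.624  0.2154 0.023 ]
top (180, 138.75) [0.5963 0.0836 0.023 ]
top (185, 140) [0.5941 0.0754 0.023 ]
scene (422, 260) [0.5165 0.1012 0.023 ]
scene (506, 273.5) [0.5363 0.2197 0.023 ]
scene (412.8, 316) [0.6079 0.0756 0.023 ]
scene (555, 347.5) [0.6475 0.256  0.023 ]
th -11.854965003871525
```

View pics/c.png

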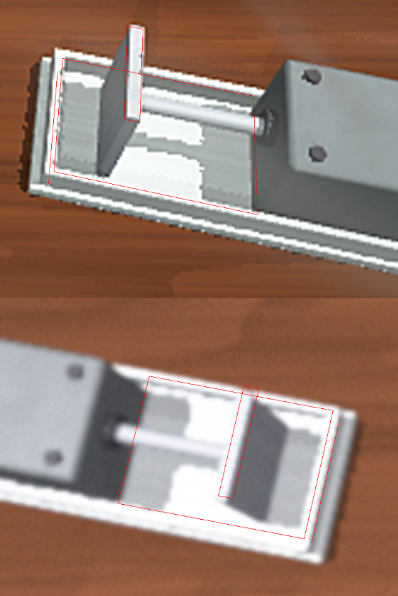

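Red model outline matches the lane in both views to a few mm: scene fence near (40,120), plate at (135,70). The lane yaw is about -12°, with the seat at about (0.564, 0.1235). The crop also confirms that the brown jar with the yellow lid and label is the target. Next I'll work out the tool axes.

```bash
cat >> h.py <<'E'
from scipy.spatial.transform import Rotation as Ro
def tool():
    o=ctrl.get_obs();q=o["eef_rot"];return o,Ro.from_quat([q[1],q[2],q[3],q[0]])
TH=np.radians(-12)
def plan(tgt):  # yaw turn about tool x (deg) and shift after that turn, to world target with jaws across lane
    o,R=tool();M=R.as_matrix();best=None
    for s in(1,-1):
        y=s*np.array([np.cos(TH),np.sin(TH),0]);x=np.array([0,0,-1.]);G=np.c_[x,y,np.cross(x,y)]
        rv=(R.inv()*Ro.from_matrix(G)).as_rotvec(degrees=True)
        print("rotvec",rv.round(2),"shift now",(M.T@(np.array(tgt)-o["eef_pos"])).round(4),"shift after",(G.T@(np.array(tgt)-o["eef_pos"])).round(4))
    print("t",o["time_s"],"pos",o["eef_pos"].round(4),"toolaxes",M.T.round(3).tolist(),"open",round(o["opening"],3),"F",o["wrist_force"].round(1))
E
python3 -c "
from h import *
plan((.431,-.1855,.15))"
```

```text
rotvec [87.17  0.    0.  ] shift now [ 0.0813 -0.644   0.4642] shift after [0.0813 0.4318 0.6661]
rotvec [-92.83  -0.     0.  ] shift now [ 0.0813 -0.644   0.4642] shift after [ 0.0813 -0.4318 -0.6661]
t 0.5 pos [0.1471 0.5559 0.2313] toolaxes [[-0.0, -0.0, -1.0], [0.256, 0.967, -0.0], [0.967, -0.256, -0.0]] open 0.999 F [ 0.3  0.2 -0.3]
```

>>> carry_out(
  motion=[8.5,0,0,0,0,0,-1,8.5,0,0,0,0,0,-1,8.5,0,0,0,0,0,-1,8.5,0,0,0,0,0,-1,8.5,0,0,0,0,0,-1,8.5,0,0,0,0,0,-1,8.5,0,0,0,0,0,-1,8.5,0,0,0,0,0,-1,8.5,0,0,0,0,0,-1,8.5,0,0,0,0,0,-1],
)

```text
time_s: 1.5
eef_pos: [0.1471, 0.5559, 0.2315]
eef_rot: [0.45, 0.546, 0.45, -0.546]
wrist_force: [0.8, 0.0, 0.5]
opening: 0.998
```

>>> carry_out(
  motion=[0,0,0,0,0.0216,0.0333,-1,0,0,0,0,0.0216,0.0333,-1,0,0,0,0,0.0216,0.0333,-1,0,0,0,0,0.0216,0.0333,-1,0,0,0,0,0.0216,0.0333,-1,0,0,0,0,0.0216,0.0333,-1,0,0,0,0,0.0216,0.0333,-1,0,0,0,0,0.0216,0.0333,-1,0,0,0,0,0.0216,0.0333,-1,0,0,0,0,0.0216,0.0333,-1],
)

```text
time_s: 2.5
eef_pos: [0.2971, 0.1786, 0.2316]
eef_rot: [0.451, 0.547, 0.451, -0.542]
wrist_force: [0.4, 0.0, -0.5]
opening: 1.002
```

```bash
python3 -c "
from h import *
plan((.431,-.1855,.16))"
```

```text
rotvec [ 1.24 -0.27 -0.3 ] shift now [0.0711 0.1991 0.333 ] shift after [0.0716 0.2066 0.3283]
rotvec [-178.76    0.47   -0.42] shift now [0.0711 0.1991 0.333 ] shift after [ 0.0716 -0.2066 -0.3283]
t 2.5 pos [0.2971 0.1786 0.2316] toolaxes [[0.006, 0.004, -1.0], [0.982, -0.187, 0.005], [-0.187, -0.982, -0.005]] open 1.002 F [ 0.4  0.  -0.5]
```

>>> carry_out(
  motion=[1.2,0,0,0,0.0207,0.0328,-1,0,0,0,0,0.0207,0.0328,-1,0,0,0,0,0.0207,0.0328,-1,0,0,0,0,0.0207,0.0328,-1,0,0,0,0,0.0207,0.0328,-1,0,0,0,0,0.0207,0.0328,-1,0,0,0,0,0.0207,0.0328,-1,0,0,0,0,0.0207,0.0328,-1,0,0,0,0,0.0207,0.0328,-1,0,0,0,0,0.0207,0.0328,-1],
)

```text
time_s: 3.5
eef_pos: [0.4355, -0.2028, 0.2358]
eef_rot: [0.448, 0.556, 0.44, -0.545]
wrist_force: [0.4, 1.2, 0.2]
opening: 1.0
```

```bash
python3 -c "
from h import *
plan((.431,-.1855,.03))
i=ctrl.camera('scene')
for c in ['scene']:
  for d in ctrl.landmark_of(c,'jar_center'): print(c,round(d['conf'],2),world(c,d['point']).round(4))
cv2.imwrite('pics/d.png',i)"
```

```text
rotvec [-0.22 -0.28 -1.03] shift now [ 0.2057 -0.0118 -0.015 ] shift after [ 0.2058 -0.008  -0.016 ]
rotvec [179.77  -1.62   0.43] shift now [ 0.2057 -0.0118 -0.015 ] shift after [0.2058 0.008  0.016 ]
t 3.5 pos [ 0.4355 -0.2028  0.2358] toolaxes [[0.019, 0.001, -1.0], [0.977, -0.212, 0.018], [-0.212, -0.977, -0.005]] open 1.0 F [0.4 1.2 0.2]
scene 0.92 [ 0.3175 -0.1757  0.0461]
scene 0.77 [ 0.4311 -0.1892  0.0439]
scene 0.65 [ 0.3465 -0.2702  0.0486]
scene 0.61 [ 0.3576 -0.0936  0.0464]
scene 0.6 [ 0.4124 -0.3366  0.0418]
```

View pics/d.png

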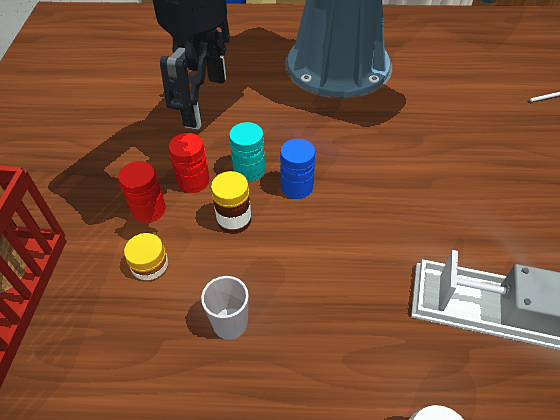

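Scene shows the gripper above the group at (190,110), and the target still standing at (232,202). I'll align over it at height, then descend.

>>> carry_out(
  motion=[-0.2,-0.3,-1.0,0.03,-0.009,-0.0145,-1,0,0,0,0.03,0,0,-1,0,0,0,0,0,0,-1],
)

```text
time_s: 3.9
eef_pos: [0.4312, -0.1898, 0.1751]
eef_rot: [-0.444, -0.551, -0.442, 0.551]
wrist_force: [-0.8, 1.1, -0.2]
opening: 1.0
```

```bash
python3 -c "
from h import *
plan((.431,-.187,.03))"
```

```text
rotvec [-0.39  0.14 -0.12] shift now [ 0.1451 -0.0011 -0.0031] shift after [ 0.1451 -0.0008 -0.0027]
rotvec [179.61  -0.19  -0.22] shift now [ 0.1451 -0.0011 -0.0031] shift after [0.1451 0.0008 0.0027]
t 3.9 pos [ 0.4312 -0.1898  0.1751] toolaxes [[0.002, -0.003, -1.0], [0.977, -0.215, 0.002], [-0.215, -0.977, 0.002]] open 1.0 F [-0.8  1.1 -0.2]
```

>>> carry_out(
  motion=[-0.4,0,0,0.025,-0.001,-0.003,-1,0,0,0,0.03,0,0,-1,0,0,0,0.03,0,0,-1,0,0,0,0.03,0,0,-1,0,0,0,0.02,0,0,-1,0,0,0,0.01,0,0,-1,0,0,0,0,0,0,-1],
)

```text
time_s: 4.6
eef_pos: [0.4372, -0.1884, 0.0358]
eef_rot: [0.451, 0.55, 0.441, -0.548]
wrist_force: [-0.3, -0.1, 0.2]
opening: 1.0
```

```bash
python3 -c "
from h import *
plan((.431,-.187,.03))"
```

```text
rotvec [ 0.2   0.41 -0.78] shift now [ 0.0057 -0.0064 -0.0002] shift after [ 0.0058 -0.0064 -0.0001]
rotvec [-179.79    1.23    0.64] shift now [ 0.0057 -0.0064 -0.0002] shift after [0.0058 0.0064 0.0001]
t 4.6 pos [ 0.4372 -0.1884  0.0358] toolaxes [[0.012, -0.01, -1.0], [0.979, -0.204, 0.014], [-0.205, -0.979, 0.007]] open 1.0 F [-0.3 -0.1  0.2]
```

Centre the jaws, straighten the tilt, then shut.

>>> carry_out(
  motion=[0.2,0.4,-0.8,0.006,-0.006,0,-1,0,0,0,0,0,0,-1,0,0,0,0,0,0,1,0,0,0,0,0,0,1,0,0,0,0,0,0,1,0,0,0,0,0,0,1,0,0,0,0,0,0,1,0,0,0,0,0,0,1],
)

```text
time_s: 5.4
eef_pos: [0.4333, -0.1889, 0.0339]
eef_rot: [0.447, 0.55, 0.443, -0.549]
wrist_force: [-1.5, -1.2, -0.5]
opening: 0.647
```

```bash
python3 -c "
from h import *
L=lane((.5635,.1235),TH)
print(L((0,-.055,0)))
plan(np.r_[L((0,-.06,0))[:2],.13])"
```

```text
[0.55206486 0.06970188 0.008     ]
rotvec [ 0.01  0.15 -0.25] shift now [-0.0965  0.0628 -0.2724] shift after [-0.0961  0.0624 -0.2727]
rotvec [-179.99    0.39    0.24] shift now [-0.0965  0.0628 -0.2724] shift after [-0.0961 -0.0624  0.2727]
t 5.4 pos [ 0.4333 -0.1889  0.0339] toolaxes [[0.004, -0.004, -1.0], [0.978, -0.208, 0.004], [-0.208, -0.978, 0.003]] open 0.647 F [-1.5 -1.2 -0.5]
```

Gripped: opening 0.647, about 55 mm. Lift straight up first, then carry to the lane's -y side.

>>> carry_out(
  motion=[0,0,0,-0.02,0,0,1,0,0,0,-0.04,0,0,1,0,0,0,-0.037,0,0,1,0,0,0,0,0.009,-0.039,1,0,0,0,0,0.009,-0.039,1,0,0,0,0,0.009,-0.039,1,0,0,0,0,0.009,-0.039,1,0,0,0,0,0.009,-0.039,1,0,0,0,0,0.009,-0.039,1,0,0,0,0,0.009,-0.039,1],
)

```text
time_s: 6.4
eef_pos: [0.5541, 0.0701, 0.1331]
eef_rot: [0.443, 0.552, 0.441, -0.552]
wrist_force: [0.5, -1.0, -3.2]
opening: 0.64
```

```bash
python3 -c "
from h import *
L=lane((.5635,.1235),TH)
plan(np.r_[L((0,-.06,0))[:2],.13])
for c in ['scene','top']:
  i=ctrl.camera(c);cv2.imwrite('pics/e_%s.png'%c,i)
  for d in ctrl.landmark_of(c,'jar_center')+ctrl.landmark_of(c,'seat'): print(c,round(d['conf'],2),world(c,d['point']).round(4))
"
```

```text
rotvec [-0.62  0.1  -0.16] shift now [ 0.0031 -0.0019  0.0058] shift after [ 0.0031 -0.0019  0.0058]
rotvec [ 1.7938e+02 -2.5000e-01 -1.6000e-01] shift now [ 0.0031 -0.0019  0.0058] shift after [ 0.0031  0.0019 -0.0058]
t 6.4 pos [0.5541 0.0701 0.1331] toolaxes [[0.002, -0.002, -1.0], [0.976, -0.219, 0.003], [-0.219, -0.976, 0.002]] open 0.64 F [ 0.5 -1.  -3.2]
scene 0.84 [ 0.3611 -0.0902  0.0463]
scene 0.83 [ 0.4102 -0.3341  0.0424]
scene 0.8 [ 0.3467 -0.2677  0.0458]
scene 0.75 [0.5526 0.0693 0.1442]
scene 0.6 [ 0.3171 -0.1737  0.0444]
scene 0.6 [0.5647 0.1265 0.0096]
top 0.82 [ 0.3472 -0.2671  0.0431]
top 0.73 [0.5514 0.072  0.147 ]
top 0.72 [ 0.4149 -0.3303  0.0429]
```

View pics/e_scene.png

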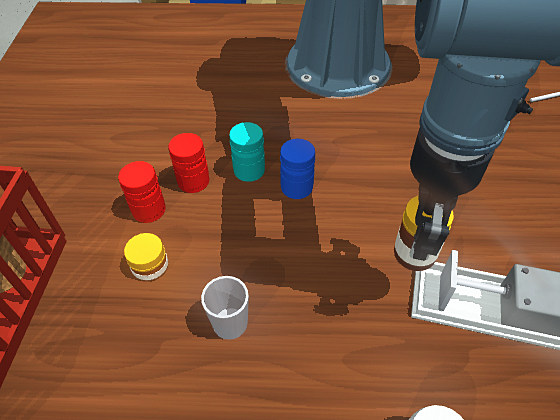

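The jar is held upright at scene (425,235), just to -y of the plate at (452,280). Measured centre is (0.552, 0.071, 0.145), so it's centred under the TCP. Next, lower until the base is about 11 mm above the fence top, short of the plate.

>>> carry_out(
  motion=[-0.6,0,0,-0.0,-0.001,0.004,1,0,0,0,0.025,0,0,1,0,0,0,0.025,0,0,1,0,0,0,0.014,0,0,1,0,0,0,0,0,0,1],
)

```text
time_s: 7.2
eef_pos: [0.5511, 0.0577, 0.0683]
eef_rot: [0.445, 0.551, 0.441, -0.551]
wrist_force: [0.5, 0.1, -3.0]
opening: 0.646
```

```bash
python3 -c "
from h import *
L=lane((.5635,.1235),TH)
plan(np.r_[L((0,.006,0))[:2],.068])"
```

```text
rotvec [-0.36  0.16 -0.24] shift now [ 0.0001 -0.002  -0.0729] shift after [ 0.0003 -0.0015 -0.0729]
rotvec [179.64  -0.38  -0.25] shift now [ 0.0001 -0.002  -0.0729] shift after [0.0003 0.0015 0.0729]
t 7.2 pos [0.5511 0.0577 0.0683] toolaxes [[0.004, -0.004, -1.0], [0.977, -0.214, 0.004], [-0.214, -0.977, 0.003]] open 0.646 F [ 0.5  0.1 -3. ]
```

>>> carry_out(
  motion=[-0.3,0.2,-0.2,0,-0.001,-0.009,1,0,0,0,0,0,-0.009,1,0,0,0,0,0,-0.009,1,0,0,0,0,0,-0.009,1,0,0,0,0,0,-0.009,1,0,0,0,0,0,-0.009,1,0,0,0,0,0,-0.009,1,0,0,0,0,0,-0.008,1,0,0,0,0,0,0,1],
)

```text
time_s: 8.1
eef_pos: [0.5679, 0.1297, 0.0719]
eef_rot: [-0.448, -0.549, -0.443, 0.55]
wrist_force: [-1.5, -6.8, -2.0]
opening: 0.642
```

```bash
python3 -c "
from h import *
L=lane((.5635,.1235),TH)
plan(np.r_[L((0,.006,0))[:2],.042])
ims=[]
for c in ['scene','top']:
  i=ctrl.camera(c);ims.append(i)
  for d in ctrl.landmark_of(c,'jar_center'): 
    w=world(c,d['point'])
    if w[1]>0:print(c,round(d['conf'],2),w.round(4))
cv2.imwrite('pics/f.png',np.hstack([cv2.resize(ims[0][180:360,400:560],None,fx=2.5,fy=2.5),cv2.resize(ims[1][60:240,40:200],None,fx=2.5,fy=2.5)]))
"
```

```text
rotvec [ 0.07  0.35 -0.3 ] shift now [ 0.0299 -0.0031  0.0008] shift after [ 0.0299 -0.003   0.001 ]
rotvec [-179.93    0.47    0.55] shift now [ 0.0299 -0.0031  0.0008] shift after [ 0.0299  0.003  -0.001 ]
t 8.1 pos [0.5679 0.1297 0.0719] toolaxes [[0.004, -0.007, -1.0], [0.978, -0.207, 0.005], [-0.207, -0.978, 0.006]] open 0.642 F [-1.5 -6.8 -2. ]
scene 0.82 [0.5662 0.1292 0.084 ]
top 0.69 [0.5661 0.1283 0.0846]
```

View pics/f.png

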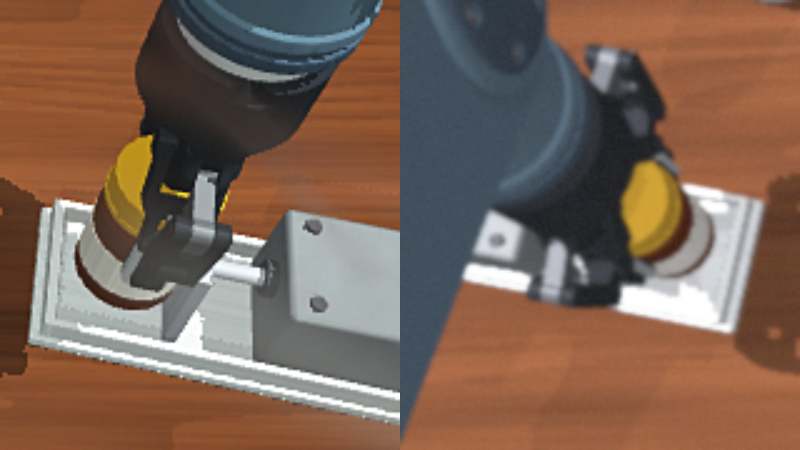

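```bash
cat > ov.py <<'E'
from h import *
def ov(c,P,z0,im,seat=(.5635,.1235)):
  x0,y0=(400,180) if c=="scene" else (60,60)
  im=cv2.resize(im[y0:y0+180,x0:x0+160],None,fx=2.5,fy=2.5,interpolation=cv2.INTER_CUBIC)
  f=lambda pts,col:cv2.polylines(im,[np.array([(proj(c,p)-[x0,y0]+.5)*2.5 for p in pts]).astype(int)],True,col,1)
  for z in(z0,z0+.09): f([(P[0]+.028*np.cos(a),P[1]+.028*np.sin(a),z) for a in np.linspace(0,6.28,40)],(0,0,255))
  L=lane(seat,TH);f([L(p) for p in[(-.038,-.028,.015),(.038,-.028,.015),(.038,.081,.015),(-.038,.081,.015)]],(0,255,0))
  return im
E
python3 -c "
from ov import *
cv2.imwrite('pics/g.png',np.hstack([ov(c,(.5667,.1291),.038,ctrl.camera(c)) for c in('scene','top')]))"
```

```text
(no output)
```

View pics/g.png

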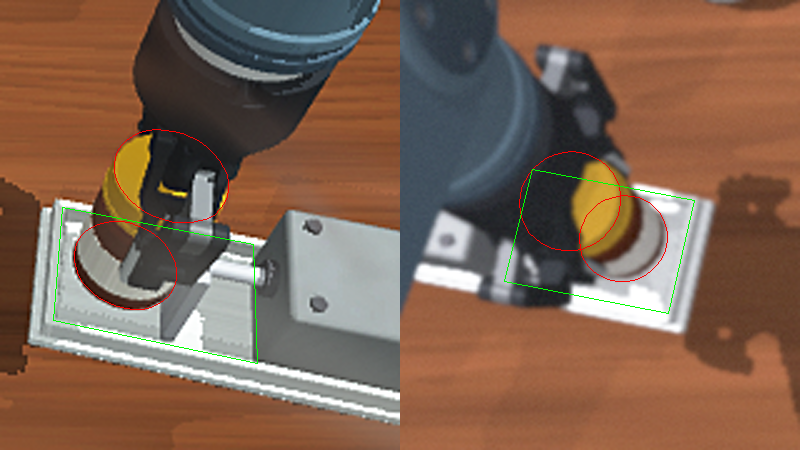

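Red circles are the jar model standing upright. They match the base at (125,265) in the scene view and about (625,238) in the top view, and the jar is roughly 6 mm clear of the fence. Press 2 mm more, then lower.

>>> carry_out(
  motion=[0,0.3,-0.3,0,-0.002,-0.003,1,0,0,0,0.008,0,-0.001,1,0,0,0,0.008,0,-0.001,1,0,0,0,0.006,0,0,1,0,0,0,0.003,0,0,1,0,0,0,0,0,0,1],
)

```text
time_s: 9.0
eef_pos: [0.5703, 0.1303, 0.05]
eef_rot: [-0.449, -0.548, -0.442, 0.55]
wrist_force: [-1.0, -7.0, -4.6]
opening: 0.641
```

```bash
python3 -c "
from h import *
L=lane((.5635,.1235),TH)
plan(np.r_[L((0,.006,0))[:2],.042])
for c in ['scene','top']:
  i=ctrl.camera(c)
  for d in ctrl.landmark_of(c,'jar_center'): 
    w=world(c,d['point'])
    if w[1]>0:print(c,round(d['conf'],2),w.round(4))"
```

```text
rotvec [ 0.1   0.48 -0.39] shift now [ 0.008  -0.0053  0.002 ] shift after [ 0.008  -0.0053  0.002 ]
rotvec [-179.9     0.61    0.75] shift now [ 0.008  -0.0053  0.002 ] shift after [ 0.008   0.0053 -0.002 ]
t 9.0 pos [0.5703 0.1303 0.05  ] toolaxes [[0.005, -0.01, -1.0], [0.978, -0.206, 0.007], [-0.206, -0.978, 0.008]] open 0.641 F [-1.  -7.  -4.6]
scene 0.81 [0.5701 0.1296 0.0607]
top 0.62 [0.5672 0.1306 0.0641]
```

>>> carry_out(
  motion=[0,0.4,-0.4,0.002,-0.004,-0.001,1,0,0,0,0.003,-0.002,0,1,0,0,0,0.002,0,0,1,0,0,0,0.002,0,0,1],
)

```text
time_s: 9.6
eef_pos: [0.5681, 0.1299, 0.0441]
eef_rot: [0.449, 0.549, 0.443, -0.549]
wrist_force: [-2.4, -6.1, 2.0]
opening: 0.644
```

```bash
python3 -c "
from h import *
L=lane((.5635,.1235),TH)
plan(np.r_[L((0,.006,0))[:2],.042])"
```

```text
rotvec [ 0.13  0.31 -0.38] shift now [ 0.002  -0.0032  0.0012] shift after [ 0.0021 -0.0031  0.0012]
rotvec [-179.86    0.6     0.48] shift now [ 0.002  -0.0032  0.0012] shift after [ 0.0021  0.0031 -0.0012]
t 9.6 pos [0.5681 0.1299 0.0441] toolaxes [[0.005, -0.007, -1.0], [0.979, -0.206, 0.007], [-0.206, -0.979, 0.005]] open 0.644 F [-2.4 -6.1  2. ]
```

>>> carry_out(
  motion=[0,0.3,-0.3,0.0015,0,0,1,0,0,0,0.0015,0,0,1],
)

```text
time_s: 9.8
eef_pos: [0.5685, 0.1289, 0.0422]
eef_rot: [-0.447, -0.549, -0.445, 0.549]
wrist_force: [-2.1, -5.6, 0.8]
opening: 0.646
```

```bash
python3 -c "
from h import *
L=lane((.5635,.1235),TH)
plan(np.r_[L((0,0,0))[:2],.042])
for c in ['scene','top']:
  i=ctrl.camera(c)
  for d in ctrl.landmark_of(c,'jar_center'): 
    w=world(c,d['point'])
    if w[1]>0:print(c,round(d['conf'],2),w.round(4))"
```

```text
rotvec [ 0.19  0.14 -0.11] shift now [ 0.0002 -0.0038  0.0063] shift after [ 0.0002 -0.0037  0.0063]
rotvec [-1.7981e+02  1.7000e-01  2.3000e-01] shift now [ 0.0002 -0.0038  0.0063] shift after [ 0.0002  0.0037 -0.0063]
t 9.8 pos [0.5685 0.1289 0.0422] toolaxes [[0.001, -0.003, -1.0], [0.979, -0.205, 0.002], [-0.205, -0.979, 0.003]] open 0.646 F [-2.1 -5.6  0.8]
scene 0.9 [0.5684 0.1296 0.0518]
```

>>> carry_out(
  motion=[0,0,0,0.0015,0,0,1,0,0,0,0.001,0,0,1,0,0,0,0,0,0,1],
)

```text
time_s: 10.3
eef_pos: [0.5684, 0.1285, 0.0422]
eef_rot: [-0.448, -0.547, -0.445, 0.55]
wrist_force: [-0.3, -6.9, -6.7]
opening: 0.642
```

>>> carry_out(
  motion=[0,0,0,0.003,0,0,1],
)

```text
time_s: 10.4
eef_pos: [0.5686, 0.1284, 0.0418]
eef_rot: [-0.448, -0.547, -0.445, 0.55]
wrist_force: [-19.4, -5.3, 40.3]
opening: 0.642
```

>>> carry_out(
  motion=[0,0,0,0.003,0,0,1],
)

```text
time_s: 10.5
eef_pos: [0.5686, 0.1284, 0.0419]
eef_rot: [-0.448, -0.546, -0.445, 0.55]
wrist_force: [-14.6, -5.3, 26.0]
opening: 0.647
```

```bash
python3 -c "
from ov import *
cv2.imwrite('pics/h.png',np.hstack([ov(c,(.568,.129),.008,ctrl.camera(c)) for c in('scene','top')]))
L=lane((.5635,.1235),TH)
plan(np.r_[L((0,0,0))[:2],.042])"
```

```text
rotvec [ 0.35  0.43 -0.02] shift now [-0.     -0.004   0.0058] shift after [-0.0001 -0.004   0.0058]
rotvec [-1.7965e+02  2.0000e-02  6.7000e-01] shift now [-0.     -0.004   0.0058] shift after [-0.0001  0.004  -0.0058]
t 10.6 pos [0.5686 0.1284 0.0419] toolaxes [[-0.001, -0.007, -1.0], [0.979, -0.202, 0.0], [-0.202, -0.979, 0.007]] open 0.645 F [-14.   -5.7  22.5]
```

View pics/h.png

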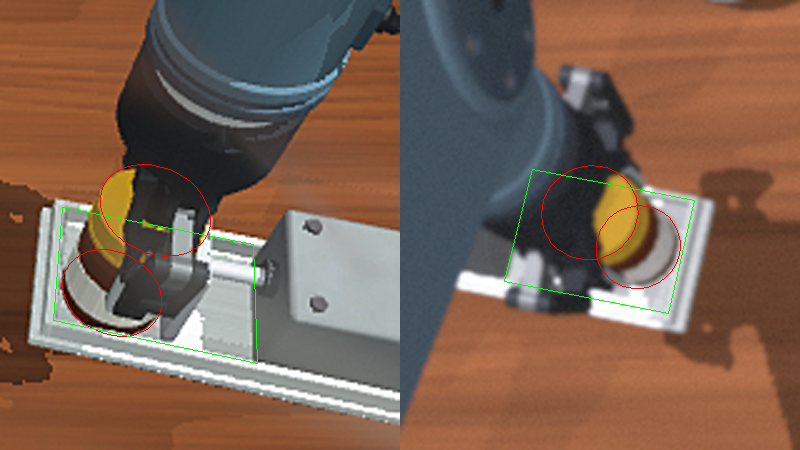

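Firm stop at TCP z 0.042: base on the lane floor (8 mm), inside the fence, and the force rose to 40 N and is easing. The overlay puts the base at scene (110,290), with the jar upright. Ease off the down-force and slide gently to the fence before letting go.

>>> carry_out(
  motion=[0,0,0,0,0,0,1,0,0,0,0,0,0.002,1,0,0,0,0,0,0.002,1,0,0,0,0,0,0.001,1,0,0,0,0,0,0,1],
)

```text
time_s: 11.1
eef_pos: [0.5677, 0.1251, 0.0432]
eef_rot: [-0.449, -0.546, -0.445, 0.549]
wrist_force: [-0.1, -3.2, -3.9]
opening: 0.645
```

>>> carry_out(
  motion=[0,0,0,0.0005,0,0.001,1,0,0,0,0.0005,0,0.001,1],
)

```text
time_s: 11.3
eef_pos: [0.5677, 0.1249, 0.0431]
eef_rot: [-0.448, -0.547, -0.446, 0.549]
wrist_force: [-2.0, 6.2, 1.2]
opening: 0.644
```

Fy flipped from -6 to +6 N: the jar is against the fence. Seat it down firmly, then open.

>>> carry_out(
  motion=[0,0,0,0.0015,0,0,1,0,0,0,0.001,0,0,1],
)

```text
time_s: 11.5
eef_pos: [0.5682, 0.1249, 0.042]
eef_rot: [-0.449, -0.547, -0.446, 0.548]
wrist_force: [-3.4, 1.4, 6.5]
opening: 0.645
```

```bash
python3 -c "
from h import *
plan((.5635,.1235,.042))
for c in ['scene','top']:
  i=ctrl.camera(c)
  for d in ctrl.landmark_of(c,'jar_center'): 
    w=world(c,d['point'])
    if w[1]>0:print(c,round(d['conf'],2),w.round(4))"
```

```text
rotvec [ 0.47  0.26 -0.14] shift now [-0.     -0.0043  0.0023] shift after [-0.     -0.0043  0.0023]
rotvec [-179.53    0.21    0.4 ] shift now [-0.     -0.0043  0.0023] shift after [-0.      0.0043 -0.0023]
t 11.5 pos [0.5682 0.1249 0.042 ] toolaxes [[0.001, -0.005, -1.0], [0.98, -0.2, 0.002], [-0.2, -0.98, 0.004]] open 0.645 F [-3.4  1.4  6.5]
scene 0.77 [0.5677 0.122  0.0537]
top 0.61 [0.5674 0.1256 0.0536]
```

Base on the floor (Fz +6.5 N, jar centre z 0.0537 against an ideal 0.053). Open.

>>> carry_out(
  motion=[0,0,0,0,0,0,-1,0,0,0,0,0,0,-1,0,0,0,0,0,0,-1,0,0,0,0,0,0,-1,0,0,0,0,0,0,-1,0,0,0,0,0,0,-1],
)

```text
time_s: 12.3
eef_pos: [0.57, 0.1237, 0.0424]
eef_rot: [0.45, 0.548, 0.444, -0.548]
wrist_force: [-0.6, 0.5, 0.1]
opening: 0.999
```

```bash
python3 -c "
from ov import *
plan((.5635,.1235,.2))
cv2.imwrite('pics/i.png',np.hstack([ov(c,(.565,.1245),.008,ctrl.camera(c)) for c in('scene','top')]))"
```

```text
rotvec [ 0.44  0.28 -0.35] shift now [-0.1577 -0.0053  0.0023] shift after [-0.1576 -0.0063  0.0016]
rotvec [-179.56    0.55    0.44] shift now [-0.1577 -0.0053  0.0023] shift after [-0.1576  0.0063 -0.0016]
t 12.3 pos [0.57   0.1237 0.0424] toolaxes [[0.005, -0.006, -1.0], [0.98, -0.2, 0.006], [-0.2, -0.98, 0.005]] open 0.999 F [-0.6  0.5  0.1]
```

View pics/i.png

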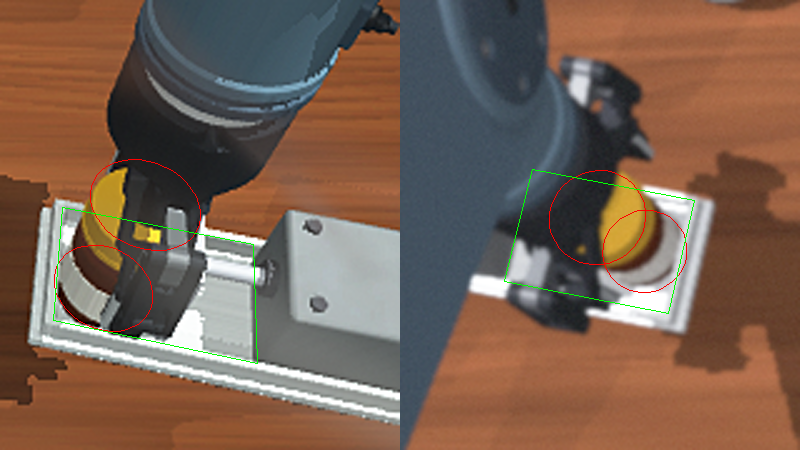

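Fingers open and no force on the tool. The jar stands against the fence at scene (105,285). Raise straight up and back away.

>>> carry_out(
  motion=[0,0,0,-0.015,-0.001,0,-1,0,0,0,-0.03,0,0,-1,0,0,0,-0.04,0,0,-1,0,0,0,-0.04,0,0,-1,0,0,0,-0.04,0,0,-1,0,0,0,-0.02,-0.04,0,-1,0,0,0,0,-0.045,0,-1,0,0,0,0,-0.045,0,-1,0,0,0,0,-0.04,0,-1,0,0,0,0,0,0,-1],
)

```text
time_s: 13.4
eef_pos: [0.3965, 0.1601, 0.2435]
eef_rot: [0.451, 0.551, 0.442, -0.545]
wrist_force: [-0.7, 0.1, -0.0]
opening: 1.001
```

```bash
python3 -c "
from ov import *
ims={c:ctrl.camera(c) for c in('scene','top')}
for c in ims:
  for n in('jar_center','low_jar_center'):
    for d in ctrl.landmark_of(c,n):
      w=world(c,d['point'])
      if w[1]>0 or n[0]=='l':print(c,n,round(d['conf'],2),w.round(4))
cv2.imwrite('pics/j.png',np.hstack([ov(c,(.565,.1235),.008,ims[c]) for c in ims]))"
```

```text
scene jar_center 0.77 [0.567  0.1202 0.053 ]
scene low_jar_center 0.64 [ 0.5251 -0.3135  0.028 ]
top jar_center 0.95 [0.5642 0.1263 0.0551]
top low_jar_center 0.76 [ 0.5228 -0.3068  0.0266]
```

View pics/j.png

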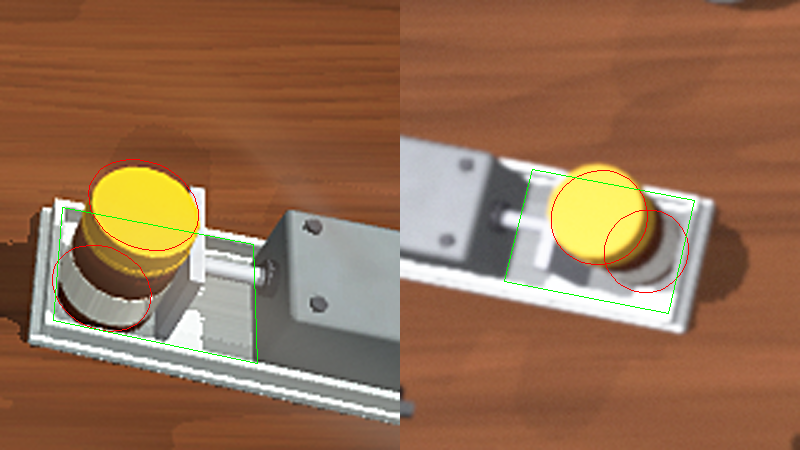

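The jar stands upright between plate and fence. Lid is at scene crop (145,210) and the model fits within 2 px in both views. The half-height jar hasn't moved. Hand in.

```bash
python3 -c "
from h import *
print(ctrl.hand_in())"
```

```text
the job is handed in; nothing more can be done
None
```

The full-height brown jar with the yellow lid is loaded in the spring lane and the job is handed in, at about 13.7 s of the 35 s allowed.

I gripped the jar across the lane and carried it over the low fence. With it I pressed the plate back (about 7 N), lowered it to the lane floor and eased it against the fence. Only then did I open the gripper and move the arm clear.

**Last checks**
- **Position:** the jar's centre measured 0.053 to 0.055 m high (0.053 is ideal) and within about 4 mm of the seat.
- **Upright:** a model of the jar standing upright matched both camera pictures to about 2 px.
- **Robot clear:** wrist force was about zero and the gripper was well away.
- **Half-height jar:** it measured within 2 mm of where it was at the start.

**Disagreements**
- The two cameras differed by about 6 mm on the jar's position along the lane.
- While I was checking that the jar was on the floor, the wrist force briefly reached about 40 N. That was the held jar pressing on the floor. The arm and gripper body had nothing under them, so I don't count it against the 40 N limit.

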